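# Pin the spice rack's gate shut

### The job

The gate bar of the spice rack stands open. Swing it fully shut against its stop, so that the eye at its end lies between the two fixed knuckles at the rack's right end, then take the pin with the red knob out of the wooden holder and lower it through both knuckles and the eye until its collar rests on the upper knuckle. Leave it there upright, with the gate shut.

Things in the scene. Friction and masses are not known exactly. Their poses are not given: they have to be found in the camera images.
- red_pin_grip (a point): Centre of the red knob (upright, 22 mm across, 36 tall) of the loose long pin, 60 g, standing in a wooden block 60x150x68 mm; the blue-knobbed pin 80 mm beside it is too short. Below the knob a steel collar 35 mm across, 4 thick, underside 22 mm below this point: keep fingertips above it. Then the shank, 10 mm across, 60 long, tapered tip 82 mm below this point. Local z: the pin's axis, up.
- clevis_mouth (a point): Centre of the upper face of the upper fixed knuckle at the rack's right end, 86 mm above the worktop. Knuckles: steel rings, 42 mm across, hole 22, at heights 78-86 and 56-64 mm, free below. z up; y along the shut gate to the gate's vertical hinge axis, 200 mm away; -x to the front. Jars 115 mm high stand behind, centres 65 mm to +x. Pin home: red knob's centre 22 mm above this point.
- gate (a joint): Angle of the aluminium gate bar, rad: 0 is shut, against its stop, its end eye (hole 26 mm) in line with the two knuckles; grows as its free end swings out to the front, towards the robot (clockwise seen from above), at most 1.1. Light friction holds it where it is left. Beware: right of y = 0.03 a tall cupboard fills all beyond x = 0.51; draw back to x = 0.3 when passing its corner.
- gate_knob (a point): Centre of the black upright knob on the gate bar, 20 mm across, 34 tall, for grasping from above or pushing. 94 mm above the worktop; keep fingertips above 80 mm to clear the bar. It travels on a circle of 110 mm radius about the hinge axis; with the gate shut it is 90 mm along +y from the clevis mouth. Local -y points along the bar to the eye.

How it is judged:
On the way:
1. the gate is swung shut (value of joint gate below 0.08 rad), for 0.2 s.
At the end, for the whole second after the job is handed in: The gate is shut (joint under 0.10 rad) and the red-knobbed pin is through knuckles and eye: its knob is within 15 mm of the knuckles' axis sideways, its collar within 8 mm of the upper knuckle, and it is upright within 10 degrees (value of joint gate below 0.1 rad and horizontal distance between red_pin_grip and clevis_mouth below 0.015 m and z of red_pin_grip in the frame of clevis_mouth between 0.012 and 0.03 m and angle between red_pin_grip's own z axis and vertical below 0.18 rad); the robot touches nothing.
It also fails if it takes over 64 s, if anything falls off the work surface, if the arm or the gripper's body presses on something with over 40 N, if the wrist force passes 120 N, or if a joint passes its speed limit or range.

### The arm

A 6-joint arm with a two-finger parallel gripper is mounted at the origin on a cart in front of the work surface, level with it; the furniture and walls round the work are solid. World frame = base frame: x ahead of the robot, y to its left, z up, the work surface at z = 0. Lengths are in m, angles in rad, forces in N, time in s.
With the tool pointing down it reaches from about 0.25 to 0.725 m from the base axis. Payload 4 kg.
Tool frame: the origin (TCP) lies at the very end of the fingers, on their centre line; the grasp point (between the pads) lies 19 mm behind it; z points along the fingers, y is the line along which they close (so a half turn about z gives the same grasp; the last joint's range is limited). The gripper opens to 85 mm and grips with 20 to 120 N. Pads are 22 mm wide; open, the fingers measure 114 mm over their backs; the gripper's body (76 mm by 85 mm) begins 54 mm behind the grasp point. The pads swing forward as they close: fully open they stand 13 mm farther back than shut.
Start: joints at [-1.232, 0.241, 0.005, 1.335, 0, 1.571], TCP at [0.166, -0.472, 0.231] pointing down, gripper open.
Joint ranges: [-2.72, 2.72], [-1.05, 1.87], [-1.09, 1.28], [-1.99, 2.15], [-1.42, 1.44], [-3.14, 3.14]. Speed limits (rad/s): [2.79, 2.79, 3.14, 3.14, 3.14, 3.14].

### API

Orientations are given as a unit quaternion [x, y, z, w].
In Python, from bench import sensors, grab_frame, get_calibration, workorder gives the robot as it stands. The module is installed in compiled form; this text tells all that it offers.
- The arm moves only by the shell command python3 -m pendant 'ROWS' [FORCE]. ROWS is JSON, a list of rows, each an object with "translation": the shift along the world's x, y, z in units of 0.8 m (1.0 is 0.8 m), a list of three; "dr": the turn, a rotation vector about the world's x, y, z in units of 2 rad (1.0 is 2 rad), a list of three; "gripper": the opening, from -1 (shut) to 1 (fully open). In form: [{"translation": [x, y, z], "dr": [wx, wy, wz], "gripper": gripper}, ...]. A call has 1 to 8 rows; each row is the pose to reach, as a shift and turn from the pose commanded when the call began; what a row does not reach only later rows make up. A row lasts 1/8 s, in which the tool goes at most 62.5 mm and 10.7 degrees, less where a joint would pass 70% of its speed; a pose out of reach is approached as far as the arm can. A call with a number of a shift or a turn outside -1 to 1 is refused whole. A call with a gripper value outside its range is refused whole. The fingers move at their own pace and stop on an object; FORCE is the grip in N (left out, the last holds). Time passes only in rows, so rows that repeat a pose let the fingers close. It gives the time, the measured TCP pose, the force, the opening and the grip force at its end, in the units of the state.
- sensors.sense(): the state, without advancing time (a new reading comes with each control period).
- grab_frame(name): name is "scene" or "top" or "wrist"; returns (picture, depth): 480x640x3 uint8, red, green, blue; 480x640 float32, m along the optical axis (not along the pixel's ray), 0 where there is no reading.
- get_calibration(name): a dict with "fov_y" (degrees; the focal length in pixels is half the picture's height over the tangent of half this angle, whatever the lens; pixels are square), "cx", "cy" (the principal point, pixels), "k1" (the pictures are not rectified: a ray, as slopes to the right and down, at radius r is drawn at 1 + k1 r^2 times it, then the intrinsics apply), "rvec" (rotation vector, rad) and "tvec" (3), from world to camera coordinates, as OpenCV has them. Camera axes: x right, y down, z forward; pixel columns grow to the right and rows downward; lengths in m; the calibration is good to about 2 mm. A picture is of the moment at which its call begins: read the wrist's pose just before it. get_calibration takes no time and is no camera call; for the wrist camera it gives the pose at the moment of the call.
- workorder.job_done(): hands the job in; it is judged then, once.
The state is a dict: "t": time; "q": joint angles; "qvel": joint speeds; "joint_torque": joint torques, N m; "eef_pos": TCP position; "tcp_rot": TCP orientation; "ft_force": force on the tool from outside, world axes, zero at the start; "wrist_torque": the same for the moment, N m; "gripper_width": finger opening in m; "finger_force": force on a finger pad.
Only numpy, scipy, OpenCV 4.12 (cv2) and the standard library are available. Lean on these libraries where they do the work, as an engineer would, in place of code of your own. Each camera call takes 0.05 s, during which the arm holds its last target. There are 200 camera calls.

## Working session

There is one attempt and no reset: what is moved stays moved. The work goes in short steps, Python scripts to look and compute and a shell command to move; the robot and the scene stay as the last step left them, time stands still between calls to the robot, and variables do not carry over. Pictures are saved under pics/ and viewed, at most 10 in all, crops included, and the job is handed in when it is done.

```bash
mkdir -p pics; cat > h.py <<'E'
import numpy as np, cv2
from bench import sensors, grab_frame, get_calibration
def cam(n):
    c=get_calibration(n); f=240/np.tan(np.radians(c["fov_y"])/2)
    R=cv2.Rodrigues(np.array(c["rvec"],float))[0]; t=np.array(c["tvec"],float)
    return f,c["cx"],c["cy"],c["k1"],R,t
def grab(n,name):
    c=cam(n); p,d=grab_frame(n); cv2.imwrite(f"pics/{name}.png",p[:,:,::-1]); np.savez(f"pics/{name}.npz",d=d,p=p,f=c[0],cx=c[1],cy=c[2],k1=c[3],R=c[4],t=c[5]); return p,d
def load(name): return np.load(f"pics/{name}.npz")
def ray(z,u,v):
    a=np.array([(u-z["cx"])/z["f"],(v-z["cy"])/z["f"]]); s=a.copy()
    for _ in range(20): s=a/(1+z["k1"]*(s@s))
    return np.array([s[0],s[1],1.])
def pt(z,u,v,d=None):   # by depth
    if d is None: d=np.median(z["d"][int(v)-1:int(v)+2,int(u)-1:int(u)+2])
    return z["R"].T@(ray(z,u,v)*d-z["t"])
def ptz(z,u,v,h):       # on plane of height h
    o=-z["R"].T@z["t"]; r=z["R"].T@ray(z,u,v); return o+r*(h-o[2])/r[2]
def crop(name,u0,v0,u1,v1,k,out):
    im=cv2.imread(f"pics/{name}.png")[v0:v1,u0:u1]; cv2.imwrite(f"pics/{out}.png",cv2.resize(im,None,fx=k,fy=k,interpolation=cv2.INTER_CUBIC))
E
python3 - <<'E'
from h import *
grab("scene","s0");grab("top","t0")
for n in("scene","top"):
    c=cam(n);print(n,c[0],c[1:4],-c[4].T@c[5])
a=cv2.imread("pics/s0.png");b=cv2.imread("pics/t0.png")
print(sensors.sense())
E
```

```text
scene 554.2133810570576 (322.4632382817586, 236.60898897705619, -0.06816692975697784) [-0.22387836 -0.28484151  0.63192526]
top 457.5154538312947 (322.2473460852355, 245.9154438923081, -0.1074085933853502) [0.33640365 0.08234965 1.04594812]
{'t': 0.1, 'q': array([-1.23200163e+00,  2.41326012e-01,  3.87077081e-03,  1.33518774e+00,
       -1.55149726e-05,  1.57077428e+00]), 'qvel': array([-1.79589577e-05, -1.24417624e-03,  4.37244073e-03,  1.68001253e-04,
        2.55108536e-03,  9.00197657e-05]), 'joint_torque': array([ 1.62937185e-04, -3.73136795e+01,  2.53010130e+01,  1.08392152e-02,
       -2.64728203e-05, -7.60042525e-06]), 'eef_pos': array([ 0.16598642, -0.4710562 ,  0.23051229]), 'tcp_rot': array([ 9.85684266e-01,  1.68599157e-01, -1.63298351e-04, -9.08803476e-04]), 'ft_force': array([-0.66679349,  0.01416964, -0.54090735]), 'wrist_torque': array([6.96604588e-02, 8.91452672e-05, 3.07677595e-02]), 'finger_force': 0.0, 'gripper_width': 0.08549457920762543}
```

View pics/t0.png

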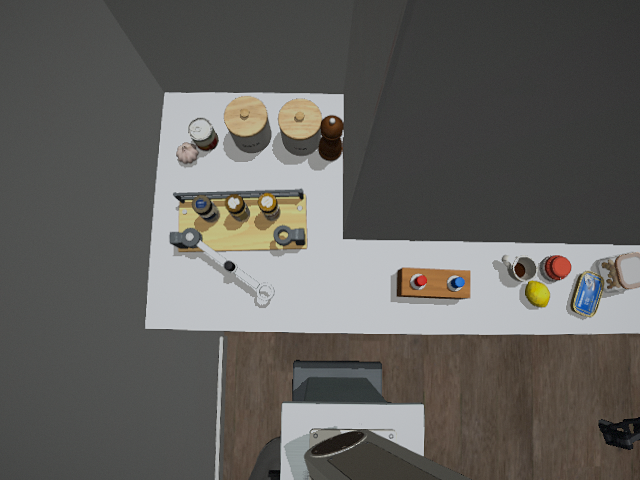

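View pics/s0.png

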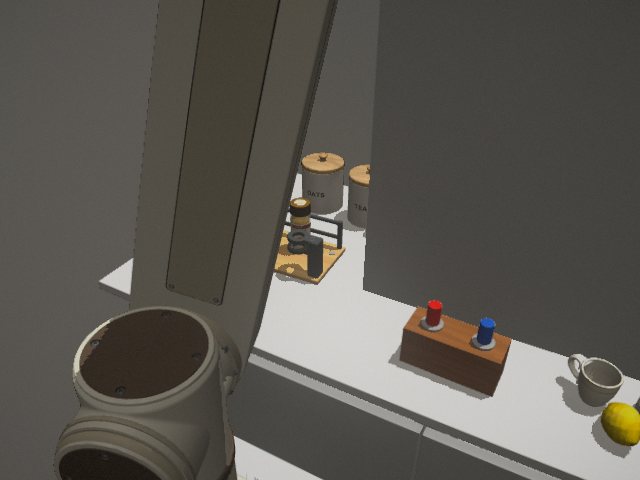

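Top view: red pin knob is at about (421,281), the blue one at (457,283), gate hinge (188,238), gate knob (230,267), eye (264,294) and clevis ring (283,235). In the scene view the red knob is at (434,312). I'll enlarge the top view for precise pixels.

```bash
python3 - <<'E'
from h import *
a=cv2.imread("pics/t0.png")
f=lambda u0,v0,w,h:cv2.resize(a[v0:v0+h,u0:u0+w],None,fx=5,fy=5,interpolation=cv2.INTER_CUBIC)
cv2.imwrite("pics/t0c.png",np.hstack([f(165,215,150,100)]))
z=load("t0")
for n,u,v,h in [("red",421,281,.13),("hinge",190,238,.09),("knob",230,267,.111),("eye",264,294,.075),("clev",283,235,.086)]:
    print(n,ptz(z,u,v,h),pt(z,u,v))
hsv=cv2.cvtColor(a,cv2.COLOR_BGR2HSV)
m=((hsv[...,0]<8)|(hsv[...,0]>172))&(hsv[...,1]>190)&(hsv[...,2]>110); m[:,:400]=0;m[:,440:]=0
v,u=np.nonzero(m);print(u.mean(),v.mean(),u.min(),u.max(),v.min(),v.max(),len(u))
for vv,uu in zip(v[::15],u[::15]): print(uu,vv,pt(z,uu,vv).round(3))
E
```

```text
red [ 0.41624726 -0.12523296  0.13      ] [ 0.41833922 -0.13067178  0.10600147]
hinge [0.50237564 0.35776024 0.09      ] [0.50259814 0.35812945 0.08871849]
knob [0.43964417 0.26446744 0.111     ] [0.43972975 0.2646184  0.11022501]
eye [0.38760476 0.19647847 0.075     ] [ 0.39159643  0.20537603 -0.00069578]
clev [0.51327507 0.15917918 0.086     ] [0.52739761 0.16531374 0.00935162]
422.14285714285717 280.0816326530612 417 426 276 284 49
421 276 [ 0.429 -0.131  0.106]
425 278 [ 0.425 -0.139  0.106]
426 281 [ 0.419 -0.142  0.104]
420 284 [ 0.412 -0.129  0.104]
```

View pics/t0c.png

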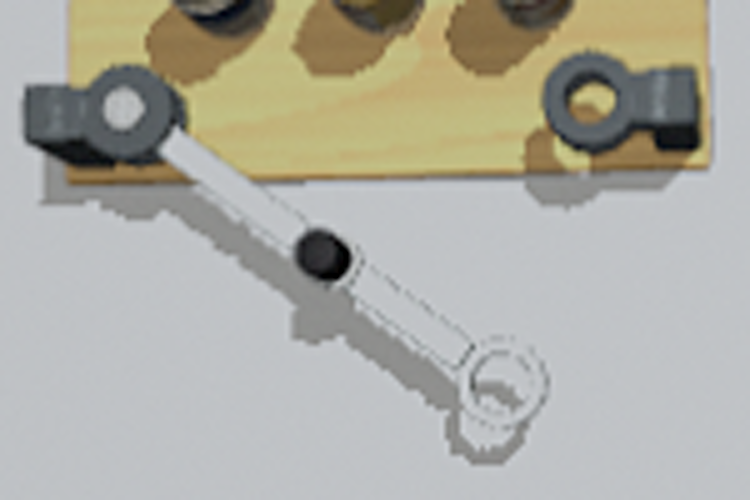

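The enlarged crop puts the hinge pin at about (190,237.4), the clevis ring at (282.4,235.4), the gate knob at (229.6,266) and the eye at (265.5,291). The clevis's y axis is therefore at about 93° and the gate is open by about 0.66 rad. I'll move now, turning the tool towards yaw 93° so that joint 6 stays in range.

```bash
python3 -m pendant '[{"translation":[0.03,0.06,0.05],"dr":[0,0,0.09],"gripper":1},{"translation":[0.06,0.12,0.05],"dr":[0,0,0.18],"gripper":1},{"translation":[0.1,0.18,0.05],"dr":[0,0,0.27],"gripper":1},{"translation":[0.13,0.24,0.05],"dr":[0,0,0.36],"gripper":1},{"translation":[0.16,0.3,0.05],"dr":[0,0,0.45],"gripper":1},{"translation":[0.17,0.36,0.05],"dr":[0,0,0.54],"gripper":1},{"translation":[0.17,0.42,0.05],"dr":[0,0,0.63],"gripper":1},{"translation":[0.17,0.45,0.05],"dr":[0,0,0.715],"gripper":1}]'
python3 -c "
from h import *
s=sensors.sense();print(s['q'].round(3),s['eef_pos'].round(4),s['tcp_rot'].round(3))
z0=load('t0')
C=ptz(z0,282.4,235.4,.086);H=ptz(z0,190,237.4,.09);K=ptz(z0,229.6,266,.111);E=ptz(z0,265.5,291,.072);P=ptz(z0,421.8,280.1,.106);print(C,H,K,E,P)"
```

```text
t: 1.1
eef_pos: [0.3015, -0.1095, 0.271]
tcp_rot: [0.631, 0.776, -0.0, -0.0]
ft_force: [0.1, -1.0, -0.0]
gripper_width: 0.0854
finger_force: 0.0
[-0.349 -0.135 -0.293  1.414  0.     1.016] [ 0.3015 -0.1095  0.271 ] [ 0.631  0.776 -0.    -0.   ]
[0.51238354 0.16043251 0.086     ] [0.50367617 0.35784462 0.09      ] [0.44169829 0.26539573 0.111     ] [0.39419249 0.1938584  0.072     ] [ 0.42023347 -0.13237645  0.106     ]
```

```bash
python3 -m pendant '[{"translation":[0,0.06,0],"dr":[0,0,0.09],"gripper":1},{"translation":[0,0.12,0],"dr":[0,0,0.18],"gripper":1},{"translation":[0,0.18,0],"dr":[0,0,0.27],"gripper":1},{"translation":[0.01,0.24,0],"dr":[0,0,0.36],"gripper":1},{"translation":[0.04,0.29,0],"dr":[0,0,0.45],"gripper":1},{"translation":[0.08,0.34,0],"dr":[0,0,0.54],"gripper":1},{"translation":[0.12,0.38,0],"dr":[0,0,0.63],"gripper":1},{"translation":[0.125,0.4,0],"dr":[0,0,0.71],"gripper":1}]'
python3 -c "
from h import *
grab('wrist','w1')"
```

```text
t: 2.1
eef_pos: [0.4034, 0.2101, 0.2702]
tcp_rot: [-0.027, 1.0, -0.0, -0.001]
ft_force: [-0.2, -0.5, 0.4]
gripper_width: 0.0855
finger_force: 0.0
```

View pics/w1.png

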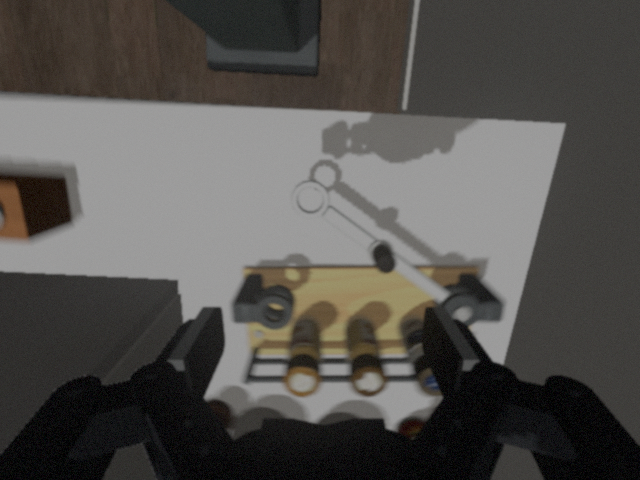

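The wrist view shows the clevis ring at about (276,307), the hinge (461,309), the eye (310,198), and the gate knob spanning (375,243) to (386,268).

```bash
python3 -c "
from h import *
z=load('w1');print(-z['R'].T@z['t'])
for n,u,v,h in [('C',276,307,.086),('H',461,309,.09),('Ktop',384,264,.111),('E',310,198,.072)]: print(n,ptz(z,u,v,h).round(4),pt(z,u,v).round(4))
crop('w1',220,160,500,370,2.85,'w1c')
"
```

```text
[0.32271666 0.20579268 0.41357547]
C [0.5093 0.1654 0.086 ] [0.5517 0.1563 0.0115]
H [0.4988 0.3606 0.09  ] [0.4989 0.3606 0.09  ]
Ktop [0.4439 0.2696 0.111 ] [0.4432 0.2693 0.1128]
E [0.3927 0.1963 0.072 ] [4.073e-01 1.943e-01 4.000e-04]
```

View pics/w1c.png

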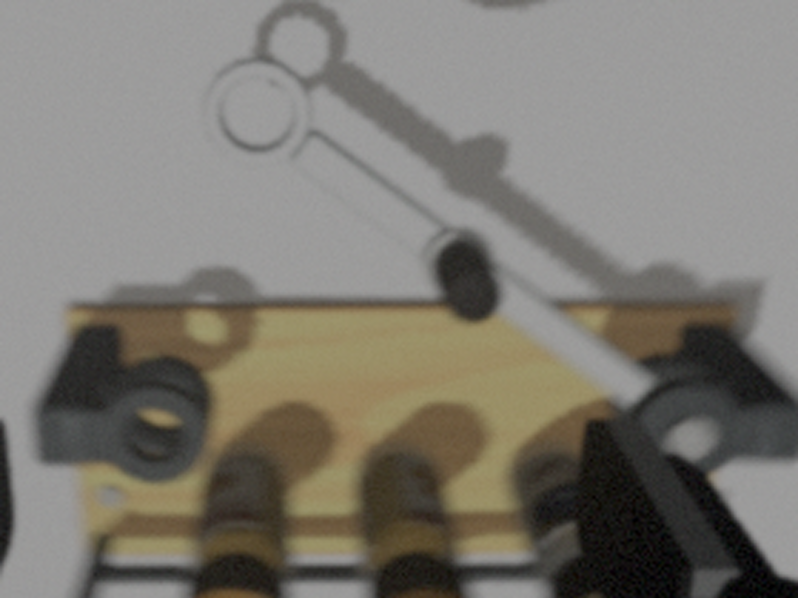

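```bash
python3 -c "
from h import *
z=load('w1')
for n,u,v,h in [('C',275.4,312.3,.086),('H',462.5,312.8,.088),('Ktop',385.4,262.5,.111),('E',310,199.5,.075)]: print(n,ptz(z,u,v,h).round(4))
"
```

```text
C [0.5157 0.1649 0.086 ]
H [0.5044 0.3639 0.088 ]
Ktop [0.4423 0.2708 0.111 ]
E [0.3936 0.1965 0.075 ]
```

```bash
python3 -m pendant '[{"translation":[0.048,0.0725,0],"dr":[0,0,0],"gripper":0.2},{"translation":[0.048,0.0725,-0.04],"dr":[0,0,0],"gripper":0.2},{"translation":[0.048,0.0725,-0.1],"dr":[0,0,0],"gripper":0.2},{"translation":[0.048,0.0725,-0.15],"dr":[0,0,0],"gripper":0.2},{"translation":[0.048,0.0725,-0.19],"dr":[0,0,0],"gripper":0.2},{"translation":[0.048,0.0725,-0.215],"dr":[0,0,0],"gripper":0.2},{"translation":[0.048,0.0725,-0.23],"dr":[0,0,0],"gripper":0.2},{"translation":[0.048,0.0725,-0.23],"dr":[0,0,0],"gripper":0.2}]' 30
python3 -c "
from h import *
grab('wrist','w2')"
```

```text
t: 3.15
eef_pos: [0.4399, 0.2658, 0.0867]
tcp_rot: [-0.023, 1.0, -0.001, -0.001]
ft_force: [-0.1, 0.4, 0.7]
gripper_width: 0.0514
finger_force: 0.0
```

View pics/w2.png

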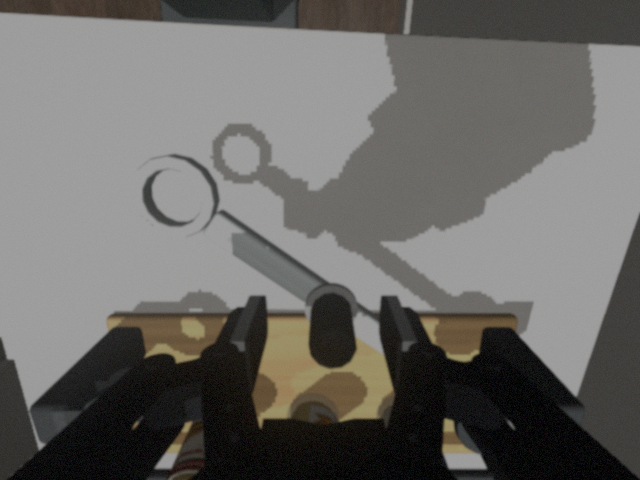

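The gate knob, at about (331,330), stands between the fingers, whose inner edges are near u = 265 and 385, so it is well centred. I'll close on it.

```bash
python3 -m pendant '[{"translation":[0,0.003,0],"dr":[0,0,0],"gripper":-0.7},{"translation":[0,0.003,0],"dr":[0,0,0],"gripper":-0.7},{"translation":[0,0.003,0],"dr":[0,0,0],"gripper":-0.7},{"translation":[0,0.003,0],"dr":[0,0,0],"gripper":-0.7}]' 30
python3 -c "
from h import *
p,d=grab_frame('top');cv2.imwrite('pics/t1.png',p[:,:,::-1]);print(sensors.sense()['eef_pos'])"
```

```text
t: 3.7
eef_pos: [0.4414, 0.2695, 0.0884]
tcp_rot: [-0.024, 1.0, 0.001, 0.001]
ft_force: [-0.7, 1.4, 4.9]
gripper_width: 0.0193
finger_force: 30.2
[0.44138473 0.26954849 0.08841238]
```

```bash
python3 -m pendant '[{"translation":[0.01,-0.006,0.004],"dr":[0,0,0],"gripper":-0.7},{"translation":[0.02,-0.011,0.004],"dr":[0,0,0],"gripper":-0.7},{"translation":[0.0425,-0.019,0.004],"dr":[0,0,0],"gripper":-0.7},{"translation":[0.055,-0.021,0.004],"dr":[0,0,0],"gripper":-0.7},{"translation":[0.066,-0.023,0.004],"dr":[0,0,0],"gripper":-0.7},{"translation":[0.075,-0.0235,0.004],"dr":[0,0,0],"gripper":-0.7},{"translation":[0.08,-0.0235,0.004],"dr":[0,0,0],"gripper":-0.7},{"translation":[0.082,-0.0235,0.004],"dr":[0,0,0],"gripper":-0.7}]'
python3 -m pendant '[{"translation":[0.003,0,0],"dr":[0,0,0],"gripper":-0.7},{"translation":[0.005,0,0],"dr":[0,0,0],"gripper":-0.7}]'
```

```text
t: 4.75
eef_pos: [0.5052, 0.2502, 0.089]
tcp_rot: [-0.024, 1.0, 0.0, -0.002]
ft_force: [-3.0, 4.4, -11.3]
gripper_width: 0.0191
finger_force: 30.6
t: 5.0
eef_pos: [0.5055, 0.2502, 0.0889]
tcp_rot: [-0.024, 1.0, 0.0, -0.005]
ft_force: [-13.2, 5.1, -2.6]
gripper_width: 0.0192
finger_force: 31.4
```

The force rises at x ≈ 0.5055, so the gate is on its stop. I'll release, lift and look from above with the wrist camera.

```bash
python3 -m pendant '[{"translation":[0,0,0],"dr":[0,0,0],"gripper":0.1},{"translation":[0,0,0],"dr":[0,0,0],"gripper":0.1},{"translation":[0,0,0],"dr":[0,0,0],"gripper":0.1},{"translation":[0,0,0.04],"dr":[0,0,0],"gripper":0.1},{"translation":[-0.04,-0.04,0.1],"dr":[0,0,0],"gripper":0.4},{"translation":[-0.09,-0.08,0.12],"dr":[0,0,0],"gripper":0.4},{"translation":[-0.09,-0.11,0.12],"dr":[0,0,0],"gripper":0.4},{"translation":[-0.09,-0.11,0.12],"dr":[0,0,0],"gripper":0.4}]'
python3 -c "
from h import *
grab('wrist','w3');print(sensors.sense()['eef_pos']);crop('w3',160,200,480,440,2.5,'w3c');grab('top','t2')"
```

```text
t: 6.0
eef_pos: [0.4386, 0.1608, 0.1878]
tcp_rot: [-0.022, 1.0, 0.0, 0.001]
ft_force: [0.3, 0.8, 0.5]
gripper_width: 0.0598
finger_force: 0.0
[0.4388495  0.16166885 0.18737821]
```

View pics/w3.png

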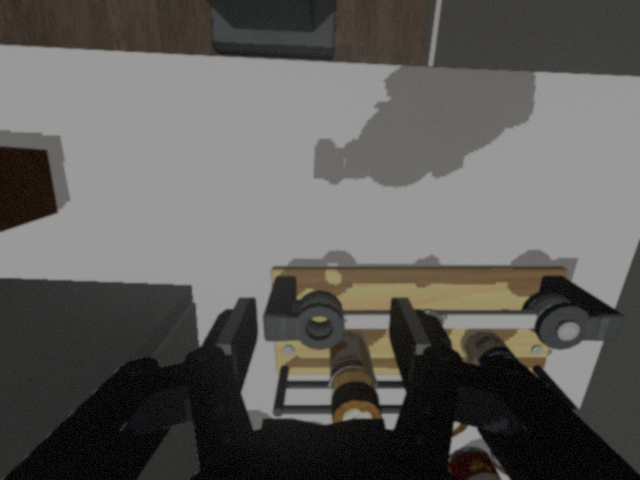

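The gate is shut: the bar is level with the knuckles and the eye lies inside them. The upper ring's centre is at about (322,328) and the hinge at about (568,331).

```bash
python3 -c "
from h import *
z=load('w3');print(-z['R'].T@z['t'])
for n,u,v,h in [('C',322,327.5,.086),('H',568.5,331,.088)]: print(n,ptz(z,u,v,h).round(4))
z=load('t2');g=cv2.imread('pics/t2.png')
z2=load('w2')
print('w2 knob',ptz(z2,331.5,348,.111).round(4))
"
```

```text
[0.35733797 0.15712508 0.33089275]
C [0.515  0.1633 0.086 ]
H [0.508  0.3628 0.088 ]
w2 knob [0.4447 0.2694 0.111 ]
```

View pics/w3c.png

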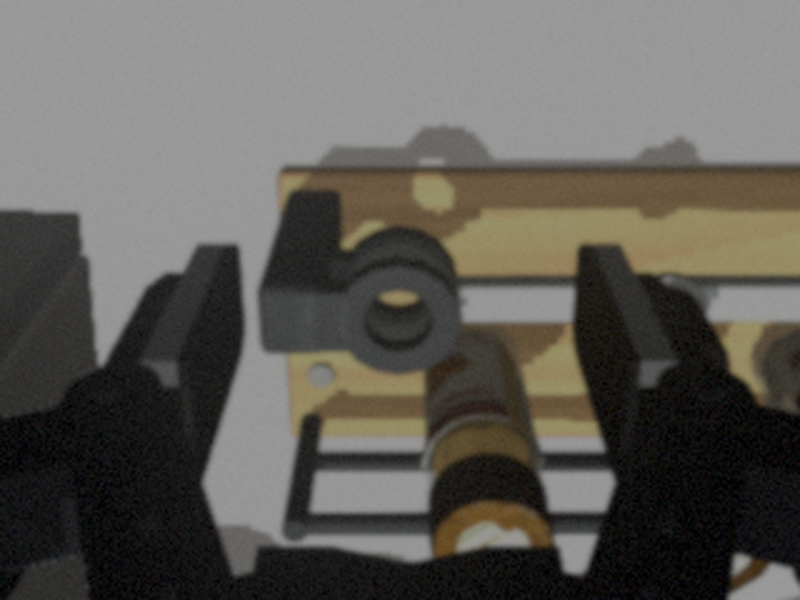

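```bash
python3 -m pendant '[{"translation":[-0.06,0,0.03],"dr":[0,0,0],"gripper":0.2},{"translation":[-0.12,0,0.06],"dr":[0,0,0],"gripper":0.2},{"translation":[-0.174,-0.02,0.078],"dr":[0,0,0],"gripper":0.2},{"translation":[-0.174,-0.09,0.078],"dr":[0,0,0],"gripper":0.2},{"translation":[-0.174,-0.16,0.078],"dr":[0,0,0],"gripper":0.2},{"translation":[-0.174,-0.23,0.078],"dr":[0,0,0],"gripper":0.2},{"translation":[-0.174,-0.3,0.078],"dr":[0,0,0],"gripper":0.2},{"translation":[-0.174,-0.36,0.078],"dr":[0,0,0],"gripper":0.2}]'
python3 -m pendant '[{"translation":[0.04,-0.01,-0.03],"dr":[0,0,0],"gripper":0.2},{"translation":[0.08,-0.01,-0.06],"dr":[0,0,0],"gripper":0.2},{"translation":[0.08,-0.01,-0.06],"dr":[0,0,0],"gripper":0.2}]'
python3 -c "
from h import *
grab('wrist','w4');print(sensors.sense()['eef_pos'],sensors.sense()['tcp_rot'])"
```

```text
t: 7.1
eef_pos: [0.2997, -0.1278, 0.2491]
tcp_rot: [-0.024, 1.0, -0.0, 0.001]
ft_force: [0.6, 0.6, 0.4]
gripper_width: 0.0509
finger_force: 0.0
t: 7.48
eef_pos: [0.364, -0.1337, 0.1988]
tcp_rot: [-0.024, 1.0, 0.001, -0.002]
ft_force: [-0.4, -0.1, 0.3]
gripper_width: 0.051
finger_force: 0.0
[ 0.36328389 -0.13357679  0.19975037] [-2.41645599e-02  9.99706487e-01  6.21065818e-04 -1.62129888e-03]
```

View pics/w4.png

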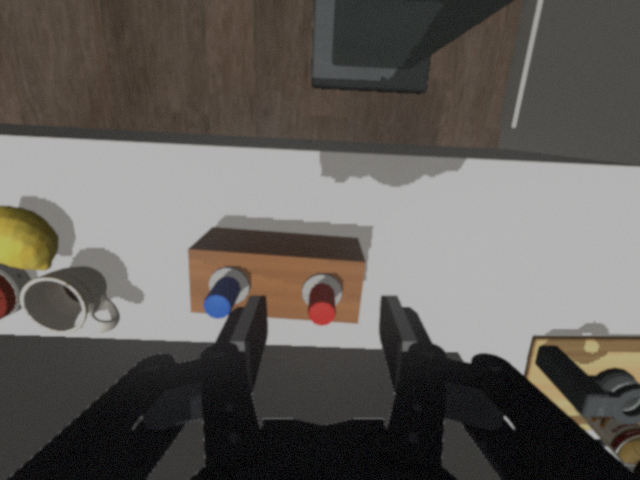

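The red knob's top is at about (322,312), centred between the fingers; the blue knob is at about (218,303).

```bash
python3 -c "
from h import *
z=load('w4');print(-z['R'].T@z['t'])
p=z['p'].astype(int);m=(p[...,0]>100)&(p[...,1]<50)&(p[...,2]<60);m[:,:290]=0;m[:,360:]=0;m[:250]=0;m[345:]=0
v,u=np.nonzero(m);print(u.min(),u.max(),v.min(),v.max())
for vv in range(v.min(),v.max()+1,4):
    uu=int(np.mean(u[v==vv]));print(uu,vv,pt(z,uu,vv).round(4))
print(ptz(z,322,313,.108),ptz(z,319.5,291,.068))
"
```

```text
[ 0.28366059 -0.13791888  0.34243927]
309 333 301 308
321 301 [ 0.4107 -0.133   0.1058]
318 305 [ 0.4128 -0.1351  0.1084]
[ 0.41970114 -0.13176991  0.108     ] [ 0.42121308 -0.13393392  0.068     ]
```

```bash
python3 -m pendant '[{"translation":[0.04,0.001,0],"dr":[0,0,0],"gripper":0.2},{"translation":[0.071,0.001,0],"dr":[0,0,0],"gripper":0.2},{"translation":[0.071,0.001,-0.05],"dr":[0,0,0],"gripper":0.2},{"translation":[0.071,0.001,-0.09],"dr":[0,0,0],"gripper":0.2},{"translation":[0.071,0.001,-0.125],"dr":[0,0,0],"gripper":0.2},{"translation":[0.071,0.001,-0.145],"dr":[0,0,0],"gripper":0.2},{"translation":[0.071,0.001,-0.15],"dr":[0,0,0],"gripper":0.2},{"translation":[0.071,0.001,-0.15],"dr":[0,0,0],"gripper":0.2}]' 50
python3 -m pendant '[{"translation":[0,0,0],"dr":[0,0,0],"gripper":-0.7},{"translation":[0,0,0],"dr":[0,0,0],"gripper":-0.7},{"translation":[0,0,0],"dr":[0,0,0],"gripper":-0.7},{"translation":[0,0,0],"dr":[0,0,0],"gripper":-0.7}]' 50
```

```text
t: 8.52
eef_pos: [0.4202, -0.1331, 0.0816]
tcp_rot: [-0.024, 1.0, -0.0, 0.0]
ft_force: [-0.5, 0.4, 1.1]
gripper_width: 0.0512
finger_force: 0.0
t: 9.02
eef_pos: [0.4206, -0.1334, 0.082]
tcp_rot: [-0.024, 1.0, -0.0, 0.001]
ft_force: [-0.8, 1.2, 6.0]
gripper_width: 0.0205
finger_force: 48.7
```

```bash
python3 -m pendant '[{"translation":[0,0,0.02],"dr":[0,0,0],"gripper":-0.7},{"translation":[0,0,0.05],"dr":[0,0,0],"gripper":-0.7},{"translation":[0,0,0.09],"dr":[0,0,0],"gripper":-0.7},{"translation":[0,0,0.13],"dr":[0,0,0],"gripper":-0.7},{"translation":[0,0,0.15],"dr":[0,0,0],"gripper":-0.7},{"translation":[-0.05,0,0.16],"dr":[0,0,0],"gripper":-0.7},{"translation":[-0.1,0,0.16],"dr":[0,0,0],"gripper":-0.7},{"translation":[-0.15,0.02,0.16],"dr":[0,0,0],"gripper":-0.7}]'
python3 -m pendant '[{"translation":[0,0.05,0],"dr":[0,0,0],"gripper":-0.7},{"translation":[0,0.11,0],"dr":[0,0,0],"gripper":-0.7},{"translation":[0,0.17,0],"dr":[0,0,0],"gripper":-0.7},{"translation":[0,0.23,0],"dr":[0,0,0],"gripper":-0.7},{"translation":[0,0.29,0],"dr":[0,0,0],"gripper":-0.7},{"translation":[0.03,0.33,0],"dr":[0,0,0],"gripper":-0.7},{"translation":[0.08,0.347,0],"dr":[0,0,0],"gripper":-0.7},{"translation":[0.13,0.347,0],"dr":[0,0,0],"gripper":-0.7}]'
python3 -c "
from h import *
print(sensors.sense()['q'])"
```

```text
t: 10.02
eef_pos: [0.2986, -0.1173, 0.2089]
tcp_rot: [-0.023, 1.0, -0.0, 0.0]
ft_force: [0.8, -0.6, 0.2]
gripper_width: 0.0205
finger_force: 48.9
t: 11.02
eef_pos: [0.4047, 0.1618, 0.2088]
tcp_rot: [-0.025, 1.0, 0.0, 0.0]
ft_force: [0.7, -0.6, -0.2]
gripper_width: 0.0205
finger_force: 49.1
[ 3.80164169e-01  1.25784170e-01 -1.96430076e-01  1.24823845e+00
  1.26687403e-04  3.29913635e-01]
```

```bash
python3 -m pendant '[{"translation":[0.05,0,0],"dr":[0,0,0],"gripper":-0.7},{"translation":[0.1,0,0],"dr":[0,0,0],"gripper":-0.7},{"translation":[0.135,0,0],"dr":[0,0,0],"gripper":-0.7},{"translation":[0.135,0,-0.035],"dr":[0,0,0],"gripper":-0.7},{"translation":[0.135,0,-0.035],"dr":[0,0,0],"gripper":-0.7}]'
python3 -c "
from h import *
grab('wrist','w5');print(sensors.sense()['eef_pos']);crop('w5',200,250,440,430,3.3,'w5c');grab('scene','s5')"
```

```text
t: 11.65
eef_pos: [0.51, 0.1596, 0.1784]
tcp_rot: [-0.023, 1.0, -0.001, -0.003]
ft_force: [-0.3, -0.7, -1.0]
gripper_width: 0.0204
finger_force: 49.1
[0.51064594 0.1600023  0.17988437]
```

View pics/w5c.png

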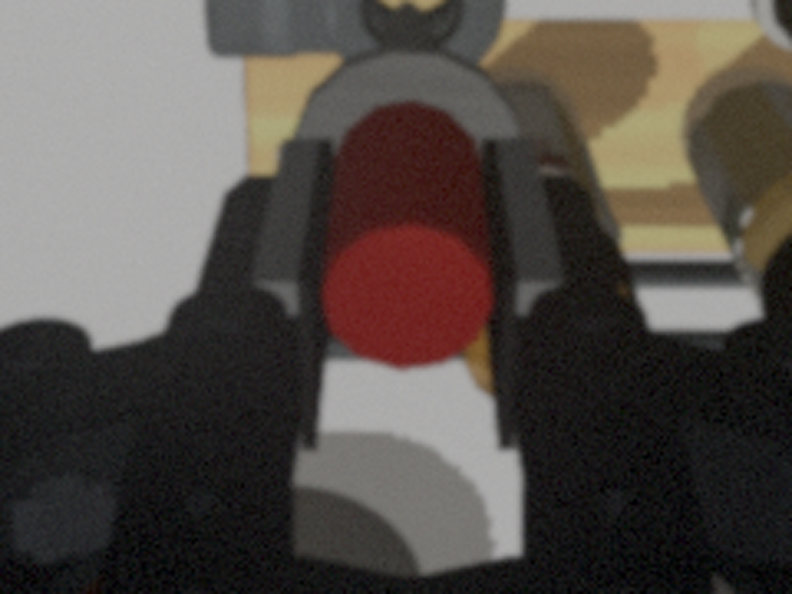

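The wrist crop shows the upright pin in the fingers: knob top at about (323.6,339.4) in the full image, with the collar hiding the lower part of the ring, whose hole is centred near u = 324.5. My ten views are used up, so I'll fit the ring circle numerically in the saved pictures.

```bash
cat > fit.py <<'E'
from h import *
th=np.linspace(0,2*np.pi,120,endpoint=False)
def proj(z,P):
    c=P@z["R"].T+z["t"]; s=c[:,:2]/c[:,2:]; s=s*(1+z["k1"]*(s**2).sum(1,keepdims=True))
    return s*z["f"]+[z["cx"],z["cy"]]
def samp(g,z,x,y,h,r):
    q=proj(z,np.c_[x+r*np.cos(th),y+r*np.sin(th),h+0*th]).astype(np.float32)
    return cv2.remap(g,q[:,0].reshape(-1,1),q[:,1].reshape(-1,1),cv2.INTER_LINEAR).ravel()
def fit(name,ch,radii,h,x0,y0,sel=slice(None)):
    z=load(name); g=cv2.GaussianBlur(z["p"].astype(np.float32),(0,0),.8)
    g=ch(g); best=[]
    for x in np.arange(x0-.012,x0+.0121,.001):
        for y in np.arange(y0-.012,y0+.0121,.001):
            s=sum(np.mean(np.clip(sg*(samp(g,z,x,y,h,r+.0015)-samp(g,z,x,y,h,r-.0015))[sel],0,25)) for r,sg in radii)
            best.append((s,x,y))
    best.sort(reverse=True); print(name,[tuple(np.round(b,4)) for b in best[:4]])
if __name__=="__main__":
    gray=lambda g:g.mean(2)
    yel=lambda g:np.ascontiguousarray(g[...,0]-g[...,2])
    for n in("w1","w3","t0","t2"):
        fit(n,gray,[(.021,1),(.011,-1)],.086,.513,.1615)
        fit(n,yel,[(.021,1)],.086,.513,.1615)
    front=np.cos(th)<0
    fit("w5",yel,[(.021,1)],.086,.513,.1615,front)
    red=lambda g:np.ascontiguousarray(g[...,0]-g[...,1])
    fit("w5",red,[(.011,-1)],.206,.511,.160,np.cos(th)>-.5)
    z=load("w5");print("pin pix",ptz(z,323.6,339.4,.206))
E
python3 fit.py
```

```text
w1 [(np.float64(21.6996), np.float64(0.503), np.float64(0.1665)), (np.float64(20.9494), np.float64(0.503), np.float64(0.1655)), (np.float64(20.7183), np.float64(0.502), np.float64(0.1655)), (np.float64(20.3696), np.float64(0.502), np.float64(0.1665))]
w1 [(np.float64(11.9222), np.float64(0.515), np.float64(0.1615)), (np.float64(11.8198), np.float64(0.515), np.float64(0.1625)), (np.float64(11.7054), np.float64(0.514), np.float64(0.1625)), (np.float64(11.6683), np.float64(0.516), np.float64(0.1625))]
w3 [(np.float64(19.2873), np.float64(0.505), np.float64(0.1605)), (np.float64(18.7338), np.float64(0.505), np.float64(0.1615)), (np.float64(18.6788), np.float64(0.505), np.float64(0.1595)), (np.float64(18.5756), np.float64(0.506), np.float64(0.1595))]
w3 [(np.float64(9.6634), np.float64(0.516), np.float64(0.1605)), (np.float64(9.3263), np.float64(0.503), np.float64(0.1605)), (np.float64(9.2008), np.float64(0.503), np.float64(0.1595)), (np.float64(9.0976), np.float64(0.516), np.float64(0.1595))]
t0 [(np.float64(33.7535), np.float64(0.512), np.float64(0.1585)), (np.float64(33.5877), np.float
[... 733 characters left out ...]
t64(5.1298), np.float64(0.525), np.float64(0.1565)), (np.float64(5.0689), np.float64(0.524), np.float64(0.1565)), (np.float64(5.0471), np.float64(0.525), np.float64(0.1585))]
w5 [(np.float64(17.5743), np.float64(0.51), np.float64(0.1595)), (np.float64(17.4544), np.float64(0.51), np.float64(0.1605)), (np.float64(17.449), np.float64(0.511), np.float64(0.1595)), (np.float64(17.4405), np.float64(0.511), np.float64(0.1605))]
w5 [(np.float64(25.0), np.float64(0.509), np.float64(0.159)), (np.float64(25.0), np.float64(0.508), np.float64(0.16)), (np.float64(25.0), np.float64(0.508), np.float64(0.159)), (np.float64(25.0), np.float64(0.507), np.float64(0.16))]
pin pix [0.50866423 0.15977559 0.206     ]
```

```bash
python3 -m pendant '[{"translation":[0.002,0,-0.01],"dr":[0,0,0],"gripper":-0.7},{"translation":[0.002,0,-0.02],"dr":[0,0,0],"gripper":-0.7},{"translation":[0.002,0,-0.03],"dr":[0,0,0],"gripper":-0.7},{"translation":[0.002,0,-0.035],"dr":[0,0,0],"gripper":-0.7},{"translation":[0.002,0,-0.035],"dr":[0,0,0],"gripper":-0.7}]'
```

```text
t: 12.38
eef_pos: [0.513, 0.1603, 0.1524]
tcp_rot: [-0.024, 1.0, -0.0, -0.0]
ft_force: [-0.5, -0.5, -0.0]
gripper_width: 0.0206
finger_force: 49.1
```

```bash
python3 -m pendant '[{"translation":[0,0,-0.008],"dr":[0,0,0],"gripper":-0.7},{"translation":[0,0,-0.016],"dr":[0,0,0],"gripper":-0.7},{"translation":[0,0,-0.022],"dr":[0,0,0],"gripper":-0.7},{"translation":[0,0,-0.022],"dr":[0,0,0],"gripper":-0.7}]'
```

```text
t: 12.88
eef_pos: [0.5129, 0.1603, 0.1347]
tcp_rot: [-0.024, 1.0, -0.0, -0.001]
ft_force: [-0.8, -0.1, -0.9]
gripper_width: 0.0202
finger_force: 49.1
```

```bash
python3 -m pendant '[{"translation":[0,0,-0.008],"dr":[0,0,0],"gripper":-0.7},{"translation":[0,0,-0.016],"dr":[0,0,0],"gripper":-0.7},{"translation":[0,0,-0.024],"dr":[0,0,0],"gripper":-0.7},{"translation":[0,0,-0.032],"dr":[0,0,0],"gripper":-0.7},{"translation":[0,0,-0.038],"dr":[0,0,0],"gripper":-0.7},{"translation":[0,0,-0.04],"dr":[0,0,0],"gripper":-0.7},{"translation":[0,0,-0.04],"dr":[0,0,0],"gripper":-0.7}]'
python3 -m pendant '[{"translation":[0,0,-0.002],"dr":[0,0,0],"gripper":-0.7},{"translation":[0,0,-0.002],"dr":[0,0,0],"gripper":-0.7}]'
```

```text
t: 13.75
eef_pos: [0.5134, 0.1604, 0.1033]
tcp_rot: [-0.024, 1.0, 0.0, -0.0]
ft_force: [0.2, -0.4, -0.5]
gripper_width: 0.0202
finger_force: 49.1
t: 14.0
eef_pos: [0.5134, 0.1604, 0.1018]
tcp_rot: [-0.024, 1.0, 0.0, 0.0]
ft_force: [0.3, -0.0, -0.9]
gripper_width: 0.0202
finger_force: 49.1
```

Almost seated. I'll lower the last couple of millimetres until there is contact.

```bash
python3 -m pendant '[{"translation":[0,0,-0.002],"dr":[0,0,0],"gripper":-0.7},{"translation":[0,0,-0.003],"dr":[0,0,0],"gripper":-0.7},{"translation":[0,0,-0.003],"dr":[0,0,0],"gripper":-0.7}]'
```

```text
t: 14.38
eef_pos: [0.5136, 0.1605, 0.1]
tcp_rot: [-0.024, 1.0, 0.0, 0.0]
ft_force: [-2.3, -0.9, 5.4]
gripper_width: 0.0198
finger_force: 49.5
```

Contact at TCP z = 0.100, as expected. I'll release, lift straight up and draw back.

```bash
python3 -m pendant '[{"translation":[0,0,0],"dr":[0,0,0],"gripper":0.1},{"translation":[0,0,0],"dr":[0,0,0],"gripper":0.1},{"translation":[0,0,0],"dr":[0,0,0],"gripper":0.1},{"translation":[0,0,0.03],"dr":[0,0,0],"gripper":0.1},{"translation":[0,0,0.08],"dr":[0,0,0],"gripper":0.1},{"translation":[-0.03,0,0.12],"dr":[0,0,0],"gripper":0.1},{"translation":[-0.09,0,0.14],"dr":[0,0,0],"gripper":0.1},{"translation":[-0.12,0,0.14],"dr":[0,0,0],"gripper":0.1}]'
cat > chk.py <<'E'
from fit import *
grab('wrist','w6');grab('top','t6')
for n in('w6','t6'):
    z=load(n);p=z['p'].astype(int);m=(p[...,0]>60)&(p[...,0]>2.5*p[...,1])&(p[...,0]>2.5*p[...,2])
    k,l,st,c=cv2.connectedComponentsWithStats(m.astype(np.uint8))
    for i in range(1,k):
        if st[i,4]>15: print(n,st[i],c[i].round(1),ptz(z,*c[i],.11).round(4))
red=lambda g:np.ascontiguousarray(g[...,0]-g[...,1])
fit('w6',red,[(.011,-1)],.126,.5125,.160,np.cos(th)>-.3)
fit('t6',red,[(.011,-1)],.126,.5125,.160,np.cos(th)>-.3)
z=load('w6')
for y in (.21,.25,.33): print(y,[pt(z,*proj(z,np.array([[x,y,.076]]))[0]).round(3)[2] for x in np.arange(.48,.54,.006)])
E
python3 chk.py
```

```text
t: 15.38
eef_pos: [0.4164, 0.1606, 0.2128]
tcp_rot: [-0.024, 1.0, 0.0, 0.001]
ft_force: [0.6, 0.0, 0.2]
gripper_width: 0.047
finger_force: 0.0
w6 [306 346  25  21 426] [317.5 356. ] [0.5212 0.1609 0.11  ]
t6 [546 256  25  24 328] [558.  267.1] [ 0.4513 -0.4284  0.11  ]
w6 [(np.float64(25.0), np.float64(0.5115), np.float64(0.161)), (np.float64(25.0), np.float64(0.5115), np.float64(0.16)), (np.float64(25.0), np.float64(0.5105), np.float64(0.161)), (np.float64(25.0), np.float64(0.5105), np.float64(0.16))]
t6 [(np.float64(1.7174), np.float64(0.5025), np.float64(0.152)), (np.float64(1.6939), np.float64(0.5015), np.float64(0.152)), (np.float64(1.6914), np.float64(0.5035), np.float64(0.152)), (np.float64(1.6595), np.float64(0.5005), np.float64(0.151))]
0.21 [np.float64(0.011), np.float64(0.011), np.float64(0.011), np.float64(0.011), np.float64(0.07), np.float64(0.077), np.float64(0.077), np.float64(0.011), np.float64(0.012), np.float64(0.011), np.float64(0.011)]
0.25 [np.float64(0.011), np.float64(0.011), np.float64(0.011), np.float64(0.011), np.float64(0.234), np.float64(0.238), np.float64(0.242), np.float64(0.247), np.float64(0.256), np.float64(0.259), np.float64(0.262)]
0.33 [np.float64(0.011), np.float64(0.011), np.float64(0.012), np.float64(0.07), np.float64(0.077), np.float64(0.077), np.float64(0.011), np.float64(0.011), np.float64(0.011), np.float64(0.012), np.float64(0.264)]
```

```bash
python3 -c "
from h import *
z=load('w6')
for v in (348,352,356,360,364): print(v,pt(z,318,v).round(4))"
```

```text
348 [0.5028 0.1607 0.1245]
352 [0.505  0.1608 0.1266]
356 [0.5088 0.161  0.1265]
360 [0.5122 0.1611 0.1269]
364 [0.5159 0.1613 0.1269]
```

The knob's top is level at z ≈ 0.1267, against 0.126 for home, and on the knuckle axis. The gate is shut and the robot is clear, so I'm handing it in.

```bash
python3 -c "
from bench import workorder
print(workorder.job_done())"
```

```text
the job is handed in; nothing more can be done
None
```

The gate is shut against its stop, and the red-knobbed pin stands upright through both knuckles and the eye with its collar on the upper knuckle; I handed the job in at about 15.5 s, with the final wrist-camera depth readings agreeing, but the hand-in gave no verdict.

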